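# Dial the combination on the low wafer case

### The arm

A 6-joint arm with a two-finger parallel gripper is mounted at the origin on the work surface. World frame = base frame: x ahead of the robot, y to its left, z up, the work surface at z = 0. Lengths are in m, angles in degrees, forces in N, time in s.
With the tool pointing down it reaches from about 0.225 to 0.725 m from the base axis. Payload 3.1 kg.
Tool frame: the origin (TCP) lies at the very end of the fingers, on their centre line; the grasp point (between the pads) lies bot.tcp_to_grasp behind it (bot.tcp_to_grasp is the distance from the TCP to the grasp point, in m); z points along the fingers, y is the line along which they close (so a half turn about z gives the same grasp; the last joint's range is limited). The gripper opens to 85 mm and grips with 20 to 120 N. Pads are 22 mm wide; open, the fingers measure 114 mm over their backs; the gripper's body (76 mm by 85 mm) begins 54 mm behind the grasp point. The pads swing forward as they close: fully open they stand 13 mm farther back than shut.
Start: joints at [-70.921, 2.75, 5.684, 92.934, 0, 82.678], TCP at [0.233, -0.47, 0.231] pointing down, gripper open.
Joint ranges: [-166.93, 166.93], [-56.73, 111.36], [-69.38, 81.34], [-121.58, 131.49], [-85.45, 84.26], [-180, 180]. Speed limits (degrees/s): [159.86, 159.86, 180, 180, 180, 180].

### API

Orientations are given as [roll, pitch, yaw] about the fixed x, y, z axes, in that order (R = Rz(yaw) Ry(pitch) Rx(roll)).
In Python, from bench import bot, jaws, optics, job gives the robot as it stands. The module is installed in compiled form; this text tells all that it offers. Calls block until the motion is done:
- bot.move_pose(position, orientation): joint-space move of the TCP to a pose.
- bot.move_linear(position, velocity=0.15, orientation=None): straight line of the TCP; orientation=None keeps the orientation; velocity is the mean speed in m/s.
- bot.move_j(angles): joint-space move.
- jaws.let_go() and jaws.close_gripper(strength=None): open the fingers fully, or close them until they stop; strength is the grip in N (None keeps the last).
- bot.wait(seconds).
- bot.ik(position, orientation): joint angles nearest the present ones, or None.
- optics.read_camera(name): name is "scene" or "side" or "wrist"; returns a dict with "img" (400x640x3 uint8, red, green, blue), "z_map" (400x640 float32, m along the optical axis (not along the pixel's ray), 0 where there is no reading), "K" (3x3 intrinsics, pixels), "world_to_cam" (4x4, takes a point from world to camera coordinates); the wrist camera has in their place "hand_eye" (4x4, takes a point from camera to tool coordinates, whose origin is the TCP and whose axes are the flange's). Camera axes: x right, y up, looking along -z (the intrinsics and any distortion apply to the point x, -y, -z); pixel columns grow to the right and rows downward; lengths in m; the calibration is good to about 2 mm. A picture is of the moment at which its call begins: read the wrist's pose just before it.
A pose or a line that the arm cannot do raises bot.IKError and nothing moves.
- job.finish_job(): hands the job in; it is judged then, once.
Readings, each from a call of its own:
- bot.current_t(): time.
- bot.current_q(): joint angles.
- bot.current_joint_velocities(): joint speeds.
- bot.current_joint_efforts(): joint torques, N m.
- bot.current_ee_pos(): TCP position.
- bot.current_tcp_rot(): TCP orientation.
- bot.current_force(): force on the tool from outside, world axes, zero at the start.
- bot.current_wrist_torque(): the same for the moment, N m.
- bot.current_finger_gap(): opening from 0.0 (shut) to 1.0 (fully open).
- bot.current_finger_force(): force on a finger pad.
Only numpy, scipy, OpenCV 4.12 (cv2) and the standard library are available. Lean on these libraries where they do the work, as an engineer would, in place of code of your own. Each camera call takes 0.05 s, during which the arm holds its last target. There are 200 camera calls.

### The job

On the inspection bench, dial the combination 2 - 11 - 0 on the lock of the low, wide case: turn its dial right (clockwise) until the pointer is at 2, then left back past 0 to 11, then right to 0, stopping for about a second at each number, and let go with the pointer at 0. The marks around the dial are numbered like a clock face, with the long mark as 0. Leave the dial of the tall case alone.

Things in the scene. Friction and masses are not known exactly. Their poses are not given: they have to be found in the camera images.
- wide_dial (a joint): the combination dial on top of the low, wide case; upright axis. Value in rad: 0 with the pointer at the long mark (number 0), growing as it turns right (clockwise from above); stops at -2.1 and 2.1. Number 2 is at 1.047, number 11 at -0.524 (marks 30 degrees apart). It stays where it is left and needs about 0.06 N m to turn.
- wide_dial_grip (a point): centre of that dial's black grip bar (46 mm long, 14 thick, 32 high), on the dial axis, 16 mm below the bar's top. Below it: black disc 50 mm across, top 16 mm below this point; white ring's top 24 mm, case top 28 mm below. Axes turn with the dial: x along the bar to its pointer end (white line on the bar's top, nose on the disc's edge), y across the 14 mm, z up.
- wide_zero_mark (a point): outer end of the long black mark (number 0), 50 mm from the dial axis, on the flat white ring (104 mm across, 12 marks) on the low, wide bare-metal case: 160 x 200 mm, 60 mm high, fixed to the bench, dial at its centre. The case may stand turned by up to 30 degrees; the mark is on the side away from the robot. x points from the dial axis to the mark, z up.
- tall_dial_pointer (a point): the pointer end of the bar top of the dial on the other, tall square case (140 x 140 mm, 130 mm high, fixed), 23 mm from that dial's axis; a dial of the same make, which must not be turned.

How it is judged:
By the outcome, as a careful person would: the job done as asked, in the order asked, and still so for the second after the job is handed in, with the robot touching nothing.
It also fails if it takes over 48 s, if anything falls off the work surface, if the arm or the gripper's body presses on something with over 40 N, if the wrist force passes 120 N, or if a joint passes its speed limit or range.

## Working session

There is one attempt and no reset: what is moved stays moved. The work goes in short steps, each a Python script; the robot and the scene stay as the last script left them, time stands still between calls to the robot, and variables do not carry over. Pictures are saved under pics/ and viewed, at most 10 in all, crops included, and the job is handed in when it is done.

```bash
mkdir -p pics
cat > h.py <<'E'
import numpy as np, cv2, pickle
from bench import bot, jaws, optics, job
from scipy.spatial.transform import Rotation as R
def grab(name):
    p=np.array(bot.current_ee_pos()); r=np.array(bot.current_tcp_rot())
    c=optics.read_camera(name); c=dict(c)
    if 'hand_eye' in c:
        T=np.eye(4); T[:3,:3]=R.from_euler('xyz',r,degrees=True).as_matrix(); T[:3,3]=p
        c['c2w']=T@np.array(c['hand_eye'])
    else: c['c2w']=np.linalg.inv(np.array(c['world_to_cam']))
    return c
def ray(c,u,v):
    K=np.array(c['K']); d=np.array([(u-K[0,2])/K[0,0],-(v-K[1,2])/K[1,1],-1.])
    return c['c2w'][:3,3], c['c2w'][:3,:3]@d
def onplane(c,u,v,z):
    o,d=ray(c,u,v); return o+d*(z-o[2])/d[2]
def depthpt(c,u,v):
    o,d=ray(c,u,v); return o+d*c['z_map'][int(round(v)),int(round(u))]
def proj(c,P):
    q=np.linalg.inv(c['c2w'])@np.append(P,1); K=np.array(c['K'])
    return K[0,0]*q[0]/-q[2]+K[0,2], K[1,1]*-q[1]/-q[2]+K[1,2]
def save(c,f): cv2.imwrite('pics/'+f,c['img'][:,:,::-1])
E
python3 - <<'E'
from h import *
a=grab('scene');b=grab('side')
for n,c in(('scene',a),('side',b)):
    save(c,n+'1.png'); pickle.dump(c,open(n+'.pkl','wb')); print(n,[k for k in c],np.round(c['K'],1).tolist(),c['c2w'].round(2).tolist())
print(bot.current_t(),bot.tcp_to_grasp,bot.current_tcp_rot())
E
```

```text
scene ['img', 'z_map', 'K', 'world_to_cam', 'c2w'] [[400.4, 0.0, 320.6], [0.0, 400.4, 197.9], [0.0, 0.0, 1.0]] [[-0.25, -0.79, 0.56, 1.07], [0.97, -0.2, 0.14, 0.12], [0.0, 0.58, 0.82, 0.89], [0.0, 0.0, 0.0, 1.0]]
side ['img', 'z_map', 'K', 'world_to_cam', 'c2w'] [[422.0, 0.0, 324.2], [0.0, 422.0, 196.9], [0.0, 0.0, 1.0]] [[-0.96, 0.22, -0.2, 0.38], [-0.3, -0.71, 0.64, 0.65], [-0.0, 0.68, 0.74, 0.88], [0.0, 0.0, 0.0, 1.0]]
0.1 0.0187 [-1.79877263e+02 -1.57132731e-02  2.64022445e+01]
```

View pics/scene1.png

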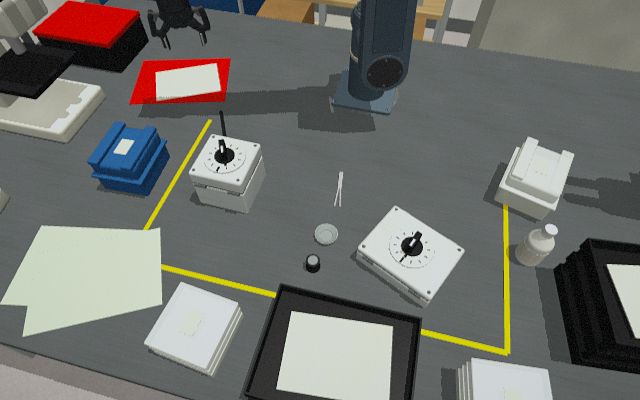

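View pics/side1.png

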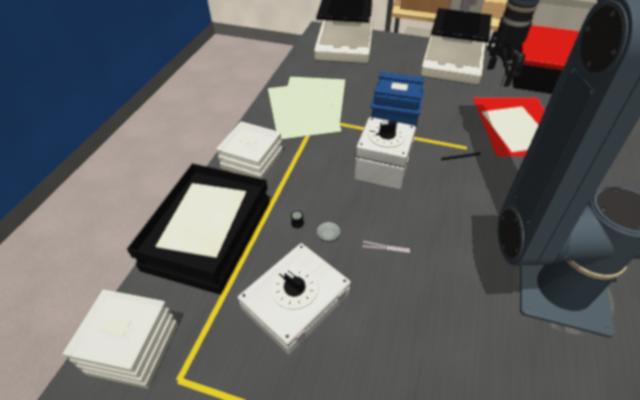

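The scene view shows the wide case's dial at about (413,243) and the tall case's at (224,156). In the side view they are at (294,287) and (388,130). Next: intersect the two rays for a rough position, then move the wrist camera overhead.

Run:
```python
from h import *
a=pickle.load(open('scene.pkl','rb'));b=pickle.load(open('side.pkl','rb'))
def tri(p,q):
    o1,d1=ray(a,*p);o2,d2=ray(b,*q)
    s=np.linalg.lstsq(np.c_[d1,-d2],o2-o1,rcond=None)[0]
    return (o1+d1*s[0]+o2+d2*s[1])/2, np.linalg.norm(o1+d1*s[0]-o2-d2*s[1])
P,e=tri((412,246),(294,287));print(P,e,depthpt(a,425,255),depthpt(a,390,225))
print('tall',tri((224,156),(388,131)))
c=grab('wrist'); print(np.round(c['hand_eye'],3).tolist(),np.round(c['K'],1).tolist())
for yaw in(26,-60,0):
    for z in (.30,.33): print(yaw,z,bot.ik([P[0]-.06,P[1],z],[180,0,yaw]))
```

```text
[0.58754194 0.21633219 0.06412308] 0.0007049979365253633 [0.60367774 0.24759652 0.06502501] [0.53978035 0.15819857 0.05852872]
tall (array([ 0.48932183, -0.27859811,  0.13620516]), np.float64(0.008409069068949601))
[[0.0, 0.966, 0.257, 0.065], [1.0, -0.0, -0.0, -0.001], [0.0, 0.257, -0.966, -0.142], [0.0, 0.0, 0.0, 1.0]] [[325.0, 0.0, 318.6], [0.0, 325.0, 198.2], [0.0, 0.0, 1.0]]
26 0.3 [ 15.55918115  11.49930364  23.20860326 101.70929962   0.
 169.55918115]
26 0.33 [ 15.55918115  12.90041307  28.3957996  105.49538653   0.
 169.55918115]
-60 0.3 [  15.55918115   11.49930364   23.20860326  101.70929962    0.
 -104.44081885]
-60 0.33 [  15.55918115   12.90041307   28.3957996   105.49538653    0.
 -104.44081885]
0 0.3 [  15.55918115   11.49930364   23.20860326  101.70929962    0.
 -164.44081885]
0 0.33 [  15.55918115   12.90041307   28.3957996   105.49538653    0.
 -164.44081885]
```

Run:
```python
from h import *
bot.move_pose([.5875,.2163,.25],[180,0,200])
c1=grab('wrist');save(c1,'w1.png')
bot.move_linear([.5675,.2463,.19],.15)
c2=grab('wrist');save(c2,'w2.png')
pickle.dump((c1,c2),open('w.pkl','wb'));print(bot.current_t(),bot.current_q())
cv2.imwrite('pics/w12.png',np.hstack([c['img'][:,120:520,::-1] for c in (c1,c2)]))
```

```text
3.5917 [ 1.72091868e+01  1.66033404e+01  1.67706917e+01  9.00494706e+01
 -2.08015351e-02 -2.75599119e+00]
```

View pics/w12.png

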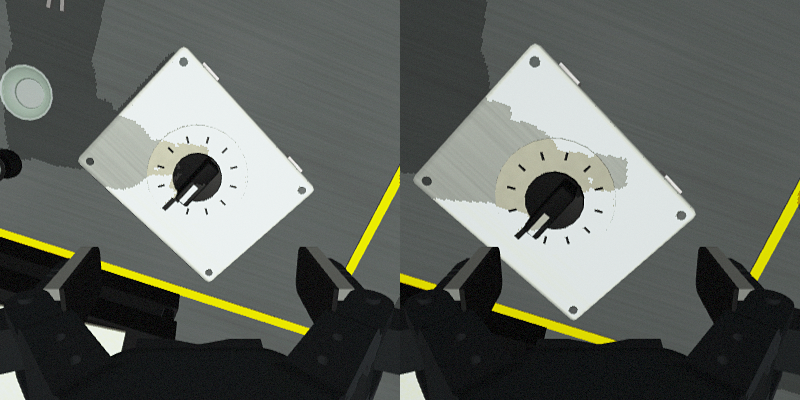

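The two wrist views show the dial disc at about (197,177) and (555,200). The pointer bar runs down-left, next to the long mark near (168,204) and (522,233). Next I measure the marks in both views.

```bash
cat > m.py <<'E'
from h import *
def marks(c,P,thr=90):
    g=cv2.cvtColor(c['img'],cv2.COLOR_RGB2GRAY)
    n,l,s,ct=cv2.connectedComponentsWithStats((g<thr).astype(np.uint8))
    out=[]
    for i in range(1,n):
        p=onplane(c,*ct[i],.064)
        if 6<=s[i][4]<500 and .03<np.hypot(*(p-P)[:2])<.056: out.append((*ct[i],s[i][4],*p[:2]))
    return np.array(out)
if __name__=='__main__':
    P=np.array([.5875,.2163,.064]); cs=pickle.load(open('w.pkl','rb')); M=[]
    for c in cs:
        m=marks(c,P); M.append(m); 
        d=m[:,3:5]-P[:2]; print(np.c_[m.round(4),np.hypot(*d.T).round(4),np.degrees(np.arctan2(d[:,1],d[:,0])).round(1)])
    # triangulate matches
    Z=[]
    for r in M[0]:
        j=np.argmin(np.hypot(*(M[1][:,3:5]-r[3:5]).T)); q=M[1][j]
        if np.hypot(*(q[3:5]-r[3:5]))>.006: continue
        o1,d1=ray(cs[0],*r[:2]);o2,d2=ray(cs[1],*q[:2]); s=np.linalg.lstsq(np.c_[d1,-d2],o2-o1,rcond=None)[0]
        Z.append((o1+d1*s[0]+o2+d2*s[1])/2)
    print(np.round(Z,4))
    # depth check and zoomed crops
    for c in cs:
        u,v=proj(c,P+[.04,.05,-.004]); print('case top',depthpt(c,u,v), 'bench-ish', depthpt(c,130,390)[2] if 0 else '')
    im=[]
    for c in cs:
        u,v=map(int,proj(c,P)); im.append(cv2.resize(c['img'][v-62:v+63,u-62:u+63,::-1],(400,400),interpolation=cv2.INTER_CUBIC)); print(u-62,v-62)
    cv2.imwrite('pics/z.png',np.hstack(im))
E
python3 m.py
```

```text
[[ 3.071250e+02  1.393750e+02  8.000000e+00  5.553000e-01  1.919000e-01
   4.040000e-02 -1.429000e+02]
 [ 3.272500e+02  1.397500e+02  8.000000e+00  5.488000e-01  2.109000e-01
   3.900000e-02 -1.721000e+02]
 [ 2.902222e+02  1.497778e+02  9.000000e+00  5.709000e-01  1.794000e-01
   4.050000e-02 -1.143000e+02]
 [ 2.801429e+02  1.661429e+02  7.000000e+00  5.901000e-01  1.750000e-01
   4.140000e-02 -8.640000e+01]
 [ 2.805714e+02  1.855714e+02  7.000000e+00  6.092000e-01  1.818000e-01
   4.080000e-02 -5.780000e+01]
 [ 3.525000e+02  1.860000e+02  6.000000e+00  5.843000e-01  2.519000e-01
   3.580000e-02  9.510000e+01]
 [ 3.425000e+02  2.020000e+02  8.000000e+00  6.039000e-01  2.484000e-01
   3.600000e-02  6.290000e+01]
 [ 3.070000e+02  2.110000e+02  9.000000e+00  6.259000e-01  2.166000e-01
   3.840000e-02  5.000000e-01]
 [ 3.260000e+02  2.110000e+02  7.000000e+00  6.191000e-01  2.355000e-01
   3.700000e-02  3.130000e+01]]
[[ 2.616842e+02  1.554737e+02  1.900000e+01  5.553000e-01  1.919000e-01
   4.040000e-02 -1.428000e+02]
 [ 2.858235e+02  1.561176e+02  1.700000e+01  5.490000e-01  2.108000e-
[... 604 characters left out ...]
01  2.523000e-01
   3.620000e-02  9.510000e+01]
 [ 3.067857e+02  2.297143e+02  1.400000e+01  6.041000e-01  2.487000e-01
   3.640000e-02  6.280000e+01]
 [ 2.645000e+02  2.395000e+02  1.200000e+01  6.257000e-01  2.165000e-01
   3.820000e-02  4.000000e-01]
 [ 2.870000e+02  2.397500e+02  1.200000e+01  6.191000e-01  2.354000e-01
   3.690000e-02  3.120000e+01]]
[[0.5553 0.1919 0.0641]
 [0.5488 0.2109 0.0653]
 [0.5705 0.1793 0.0651]
 [0.5902 0.1751 0.0641]
 [0.6097 0.1817 0.0619]
 [0.5847 0.2524 0.0624]
 [0.604  0.2485 0.0641]
 [0.6261 0.2166 0.0632]
 [0.6189 0.2354 0.0645]]
case top [0.62731018 0.26616408 0.06061976] bench-ish 
case top [0.62816504 0.26653087 0.05851117] bench-ish 
257 115
215 138
```

View pics/z.png

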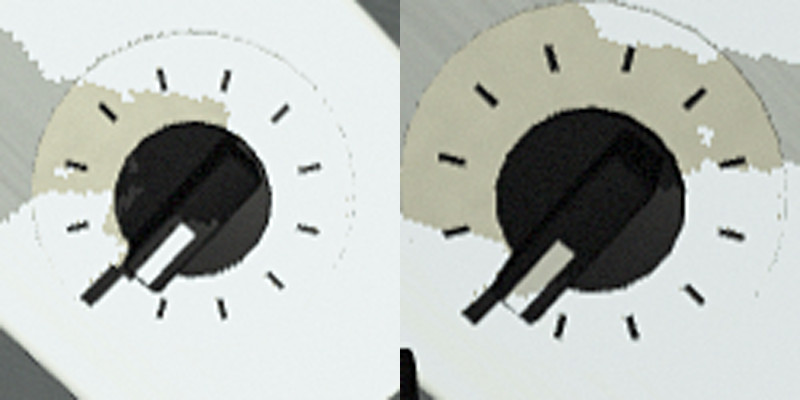

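The crops show the long mark at the lower left, which is the direction missing from the 11 short marks. The pointer's white line runs from (186,230) to (146,283) in the left crop and from (164,247) to (114,307) in the right half. It lies slightly to one side of the long mark. I'll fit the axis, the zero direction and the pointer.

```bash
cat > fit.py <<'E'
from m import *
from scipy.optimize import least_squares
cs=pickle.load(open('w.pkl','rb'));P=np.array([.5875,.2163,.064])
m=marks(cs[1],P)[:,3:5]
f=least_squares(lambda p:np.hypot(*(m-p[:2]).T)-p[2],[*P[:2],.04]).x
d=m-f[:2];a=np.degrees(np.arctan2(d[:,1],d[:,0]));z=a%30; z=np.where(z>25,z-30,z)
print('axis',f,np.sort(a).round(1),z.round(1)); o=z.mean(); Z0=o-30
print('zero dir',Z0)
C=f[:2]
u0,v0=[(257,115),(215,138)],0
L=[[(186,230),(146,283)],[(164,247),(114,307)]]
px=[[(u0[i][0]+(q[0]-1.1)/3.2,u0[i][1]+(q[1]-1.1)/3.2) for q in L[i]] for i in (0,1)]
for k in (0,1):
    o1,d1=ray(cs[0],*px[0][k]);o2,d2=ray(cs[1],*px[1][k]);s=np.linalg.lstsq(np.c_[d1,-d2],o2-o1,rcond=None)[0]
    print('tri',((o1+d1*s[0]+o2+d2*s[1])/2).round(4))
for i in(0,1):
    p=[onplane(cs[i],*q,.108)[:2] for q in px[i]]
    print('line',np.round(p,4),[np.hypot(*(q-C)).round(4) for q in p],[np.degrees(np.arctan2(*(q-C)[::-1])).round(1) for q in p],np.degrees(np.arctan2(*(p[1]-p[0])[::-1])))
# zero-mark: dark pixels beyond radius
for c in cs:
    for r in (.046,.048,.0495): 
        g=cv2.cvtColor(c['img'],cv2.COLOR_RGB2GRAY)
        t=np.arange(-60,0,.5); v=[]
        for x in t:
            u,w=proj(c,[C[0]+r*np.cos(np.radians(x)),C[1]+r*np.sin(np.radians(x)),.064]); v.append(cv2.getRectSubPix(g,(1,1),(u,w))[0,0])
        v=np.array(v,float); w=np.clip(150-v,0,None); print(r,(w*t).sum()/max(w.sum(),1e-6),v.min())
for c in cs:
    u,v=proj(c,[*C,.108]); print('bar top depth',[depthpt(c,u+i,v)[2].round(4) for i in(-1,0,1)])
for yaw in (Z0,Z0-60,Z0+30,Z0+15): print(yaw,bot.ik([*C,.075],[180,0,yaw+180]))
E
python3 fit.py
```

```text
axis [0.58728558 0.2137777  0.03858572] [-175.6 -145.6 -115.6  -85.6  -55.8    4.1   34.2   64.3   94.4  124.5
  154.2] [4.4 4.4 4.4 4.2 4.4 4.5 4.2 4.4 4.3 4.1 4.2]
zero dir -25.690941802373008
tri [0.5897 0.2128 0.1018]
tri [0.6077 0.2067 0.1033]
line [[0.5884 0.2125]
 [0.6068 0.207 ]] [np.float64(0.0017), np.float64(0.0207)] [np.float64(-49.0), np.float64(-19.1)] -16.55451944954334
line [[0.5873 0.2129]
 [0.6051 0.2065]] [np.float64(0.0008), np.float64(0.0193)] [np.float64(-86.6), np.float64(-22.2)] -19.897157112867113
0.046 -25.652193375111906 41.0
0.048 -25.659135559921413 36.0
0.0495 -25.649325626204238 83.0
0.046 -25.765716374269005 23.0
0.048 -25.688665175242356 16.0
0.0495 -25.702898550724637 53.0
bar top depth [np.float64(0.1038), np.float64(0.1039), np.float64(0.1033)]
bar top depth [np.float64(0.1059), np.float64(0.1026), np.float64(0.1032)]
-25.690941802373008 [13.85713237 18.73101436  6.13474634 77.40373198  0.         39.54807417]
-85.690941802373 [13.85713237 18.73101436  6.13474634 77.40373198  0.         99.54807417]
4.309058197626992 [13.85713237 18.73101436  6.13474634 77.40373198  0.          9.54807417]
-10.690941802373008 [13.85713237 18.73101436  6.13474634 77.40373198  0.         24.54807417]
```

The ring height of 0.064, the bar top of about 0.103–0.104 and the mark radius are all consistent with the text. The zero direction is -25.7° and the pointer is near -18.5°. I'll move above the dial and check from close by.

Run:
```python
from m import *
from scipy.optimize import least_squares
C=[.5873,.2138]
bot.move_pose([*C,.15],[180,0,161.5])
c=grab('wrist');pickle.dump(c,open('w3.pkl','wb'))
m=marks(c,np.array([*C,.064]))[:,3:5]
f=least_squares(lambda p:np.hypot(*(m-p[:2]).T)-p[2],[*C,.04],loss='soft_l1',f_scale=.001).x
d=m-f[:2];a=np.degrees(np.arctan2(d[:,1],d[:,0]));print(f,np.sort(a).round(1),np.hypot(*d.T).round(4),bot.current_t(),bot.current_force())
u,v=map(int,proj(c,[*C,.08]));print(u,v)
y,x=max(v-80,0),u-80
cv2.imwrite('pics/z3.png',cv2.resize(c['img'][y:y+160,x:x+160,::-1],(560,560),interpolation=cv2.INTER_CUBIC));print(x,y)
```

```text
[0.58718752 0.2137166  0.03844849] [-175.6 -145.7 -115.6  -85.8  -55.6    4.2   34.3   64.2   94.2  124.2
  154.2] [0.0384 0.0384 0.0385 0.0383 0.0384 0.0385 0.0387 0.0385 0.0384 0.0386
 0.0382] 4.2833 [-0.33256341  0.65679108 -0.55139637]
318 209
238 129
```

View pics/z3.png

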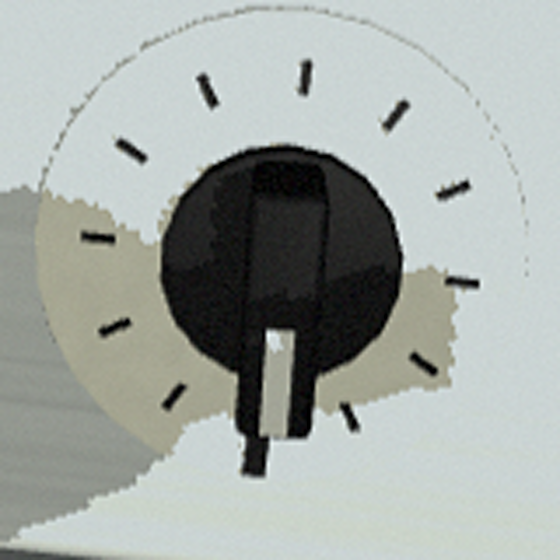

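The close view shows the bar about 3° clockwise of the tool's x axis, so the pointer is at about -21.3° and the dial at about -4°. The long mark is at lower left, (255,455). The axis fit agrees with the earlier one to 0.1 mm. I'll align, descend and grip.

Run:
```python
from h import *
C=[.5872,.2138]; o=[180,0,158.7]
bot.move_linear([*C,.13],.1,o)
f0=np.array(bot.current_force()); bot.move_linear([*C,.077],.06,o)
print('down',np.array(bot.current_force())-f0,bot.current_wrist_torque())
jaws.close_gripper(25)
bot.wait(.2)
print(bot.current_force(),bot.current_wrist_torque(),bot.current_finger_gap(),bot.current_finger_force(),bot.current_ee_pos(),bot.current_tcp_rot(),bot.current_q(),bot.current_t())
c=grab('wrist');u,v=map(int,proj(c,[*C,.09]));print(u,v);save(c,'g.png')
```

```text
down [-0.59184169  1.91722199 -0.89719751] [-0.02290772  0.06373433 -0.02343354]
[-0.64283694 -0.78108443  1.84594163] [-0.186743    0.04465061  0.01336097] 0.15326813931725536 26.966487765312195 [0.58722511 0.21365648 0.07715652] [-1.79984011e+02  1.34649248e-02  1.58701230e+02] [ 1.38581836e+01  1.86608746e+01  6.29570661e+00  7.76330302e+01
 -2.08256680e-02  3.51569549e+01] 6.5167
318 267
```

View pics/g.png

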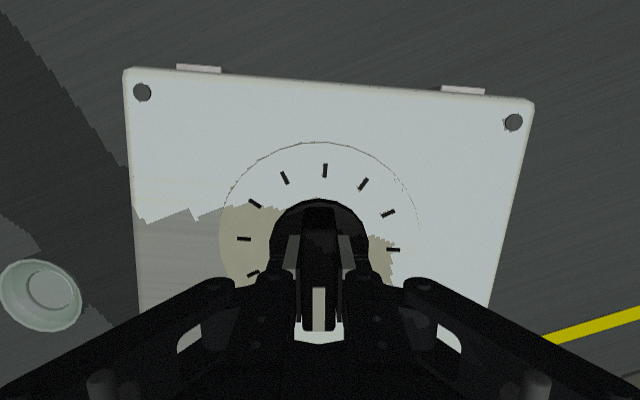

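The fingers hold the bar squarely. Its white line at (318,310) lies on the tool axis, and the forces are small. First leg: right to 2.

Run:
```python
from h import *
q=np.array(bot.current_q());t=bot.current_t()
q[5]=99.55; bot.move_j(q); t1=bot.current_t(); bot.wait(1.1)
print(t1-t,bot.current_q()[5],bot.current_force(),bot.current_wrist_torque(),bot.current_finger_gap(),bot.current_ee_pos(),bot.current_tcp_rot())
c=grab('wrist');pickle.dump(c,open('w4.pkl','wb'));cv2.imwrite('pics/g2.png',c['img'][130:350,200:440,::-1])
```

```text
1.0415999999999999 99.5448707912688 [ 4.47496207  2.5226309  -2.22233549] [ 0.49190462 -0.875125   -0.04308426] 0.15865136697192228 [0.58778068 0.21402669 0.07716715] [ 1.79926743e+02 -2.38904844e-02  9.43178460e+01]
```

View pics/g2.png

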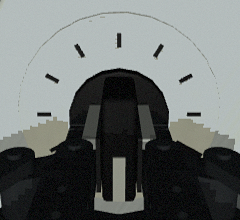

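The bar is in line with the mark opposite number 2: the mark is at (118,40) and the line at (119,170). So the pointer is at 2. Next: left to 11, then right to 0.

Run:
```python
from h import *
q=np.array(bot.current_q())
for k,a in enumerate((9.55,39.55)):
    q[5]=a; bot.move_j(q); bot.wait(1.1)
    print(bot.current_t(),bot.current_q()[5],bot.current_force(),bot.current_wrist_torque(),bot.current_finger_gap(),bot.current_ee_pos())
    c=grab('wrist');cv2.imwrite(f'pics/h{k}.png',c['img'][130:350,200:440,::-1])
cv2.imwrite('pics/h.png',np.hstack([cv2.imread('pics/h0.png'),cv2.imread('pics/h1.png')]))
```

```text
11.2583 9.551892607906915 [-3.08980251 -4.57224869  2.66681399] [-0.96562981  0.51411267  0.00845856] 0.15796365090346423 [0.58722189 0.21335048 0.07715924]
12.975 39.43939753816506 [-2.52526896 -3.91773777  3.2865161 ] [-0.87182856  0.69641857 -0.07090008] 0.15635339039210588 [0.58728473 0.2137375  0.07710383]
```

View pics/h.png

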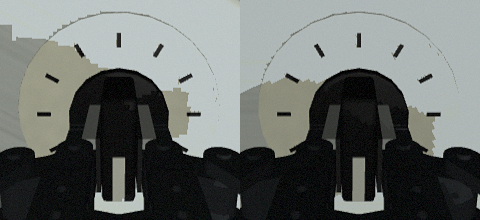

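The bar lines up with the opposite marks at both stops: (118,40) at 11 and (358,40) at 0. Now I'll release, lift and check.

Run:
```python
from h import *
C=[.5872,.2138]
bot.wait(.2); jaws.let_go(); bot.wait(.2)
p=bot.current_ee_pos(); bot.move_linear([p[0],p[1],.15],.1); bot.wait(.3)
c=grab('wrist');u,v=map(int,proj(c,[*C,.08]))
cv2.imwrite('pics/e.png',cv2.resize(c['img'][v-80:v+80,u-80:u+80,::-1],(480,480),interpolation=cv2.INTER_CUBIC));print(bot.current_t(),bot.current_force())
```

```text
15.3417 [ 0.40992633 -0.30020433  0.07379403]
```

View pics/e.png

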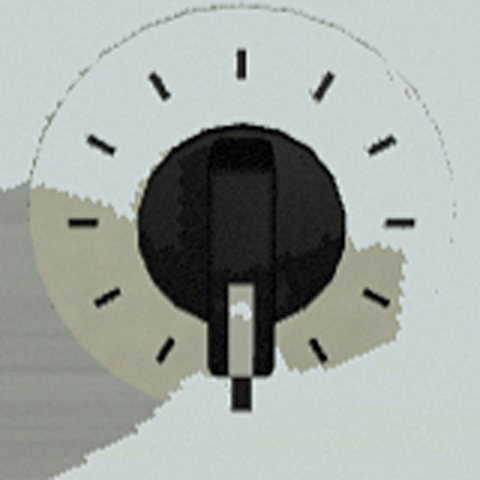

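The pointer line at (241,330) runs straight into the long mark at (241,395), and the gripper is clear.

```bash
python3 -c "
from bench import job
print(job.finish_job())"
```

```text
the job is handed in; nothing more can be done
None
```

I dialled 2 - 11 - 0 on the low, wide case with a stop of about a second at each number, released the dial with the pointer on the long mark, left the tall case's dial alone, and handed the job in at about 15 s.

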